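# Set the stop collar of a board cradle

### The arm

A 7-joint arm with a two-finger parallel gripper is mounted at the origin on the work surface. World frame = base frame: x ahead of the robot, y to its left, z up, the work surface at z = 0. Lengths are in m, angles in rad, forces in N, time in s.
With the tool pointing down it reaches from about 0.425 to 0.8 m from the base axis. Payload 8.3 kg.
Tool frame: the origin (TCP) lies midway between the tips of the shut fingers; the grasp point (between the pads) lies 19 mm behind it (bot.grip_point_offset is the distance from the TCP to the grasp point, in m); z points along the fingers, y is the line along which they close (so a half turn about z gives the same grasp; the last joint's range is limited). The gripper opens to 85 mm and grips with 20 to 120 N. Pads are 22 mm wide; open, the fingers measure 114 mm over their backs; the gripper's body (76 mm by 85 mm) begins 54 mm behind the grasp point. The pads swing forward as they close: fully open they stand 13 mm farther back than shut.
Start: joints at [-1.245, 0.383, 0.016, 1.37, -0.006, 1.388, -0.046], TCP at [0.237, 0.578, 0.231] pointing down, gripper open.
Joint ranges: [-2.95, 2.95], [-0.25, 2.06], [-1.52, 1.56], [0.18, 2.33], [-1.44, 4.58], [0.02, 2.06], [-3.01, 3.01]. Speed limits (rad/s): [2.39, 2.39, 3.01, 3.01, 3.14, 3.14, 3.14].

### API

Orientations are given as a unit quaternion [w, x, y, z].
In Python, from station import bot gives the robot as it stands. The module is installed in compiled form; this text tells all that it offers.
- The arm moves only by the tool move_arm, never from a script. Its argument "moves" is a list of rows, each a list of 6 numbers: the shift along the tool's x, y, z in mm, then the turn, a rotation vector about the tool's x, y, z in rad. A call has 1 to 10 rows; each row is the pose to reach, as a shift and turn from the pose commanded when the call began, along the tool's axes at that moment; what a row does not reach only later rows make up. A row lasts 1/12 s, in which the tool goes at most 41.7 mm and 7.16 degrees, less where a joint would pass 70% of its speed; a pose out of reach is approached as far as the arm can. A call with a gripper value outside its range is refused whole. "gripper" is the opening in per cent of the stroke, from 0 (shut) to 100 (fully open), set as the call begins (left out, the last holds). The fingers move at their own pace and stop on an object; the grip force is fixed at half the most. Time passes only in rows, so rows that repeat a pose let the fingers close. It gives the time, the measured TCP pose, the force, the opening and the grip force at its end, in the units of the state.
- bot.read_state(): the state, without advancing time (a new reading comes with each control period).
- bot.grab_frame(name): name is "scene" or "top" or "wrist"; returns a dict with "frame" (400x640x3 uint8, red, green, blue), "fx", "fy", "cx", "cy" (pixels), "eye" and "attitude" of the camera in the world; the wrist camera has in their place "hand_eye" (4x4, takes a point from camera to tool coordinates, whose origin is the TCP and whose axes are the flange's). Camera axes: x right, y up, looking along -z (the intrinsics and any distortion apply to the point x, -y, -z); pixel columns grow to the right and rows downward; lengths in m; the calibration is good to about 2 mm. The wrist camera is an equidistant fisheye: a pixel r from the principal point sees the ray r / f radians off the axis. A picture is of the moment at which its call begins: read the wrist's pose just before it. There is no depth.
- bot.close_job(): hands the job in; it is judged then, once.
The state is a dict: "clock": time; "joint_positions": joint angles; "qvel": joint speeds; "tau": joint torques, N m; "tcp_pos": TCP position; "eef_rot": TCP orientation; "contact_force": force on the tool from outside, world axes, zero at the start; "ft_torque": the same for the moment, N m; "width": finger opening in m; "grip_force": force on a finger pad.
Only numpy, scipy, OpenCV 4.12 (cv2) and the standard library are available. Lean on these libraries where they do the work, as an engineer would, in place of code of your own. Each camera call takes 0.05 s, during which the arm holds its last target. There are 200 camera calls.

### The job

The stop collar on the bar of the circuit-board cradle is loose, and its wing screw leans over towards the robot. Swing the collar round the bar until its wing screw points squarely at the flat milled along the bar, then turn the wing clockwise until the screw bites and is snug on the flat: firm enough to hold, but without forcing it, and never tightened on the round of the bar. Let go of it, and leave the board in the cradle and the other things on the bench alone.

Things in the scene. Friction and masses are not known exactly. Their poses are not given: they have to be found in the camera images.
- cradle: Grey cradle fixed to the bench: base plate 220 x 260 x 12 mm, two uprights 208 mm apart (40 mm deep along x, 16 mm thick, 116 mm high) carrying a steel bar; arms on the far side hold a green circuit board. Origin: on the bench straight under the middle of the bar; y along the bar, x towards the board, z up.
- bar: Dark steel bar 20 mm in diameter, 270 mm long, level, axis 100 mm above the bench, fast in the uprights. A bright flat 11 mm wide (8.4 mm from the axis) is milled along its whole length and faces upwards, tilted up to 0.3 rad to either side. Origin: on the bar's axis, inside the collar; y along the bar, z is the outward normal of the flat.
- collar: Aluminium stop collar at the middle of the bar: ring 38 mm outside diameter, 24 mm wide, 84 mm clear to the upright on either side. It turns only about the bar (y), against 0.15 N m of friction, and stays where left. Origin: on the bar's axis at its middle; z along its screw, outwards, at the start leaning 0.75 to 1.25 rad from upright towards the robot.
- screw: Steel wing screw in the collar. Origin: on the bar's axis; z outwards along the screw, x along the wing, y normal to its faces. 8 mm stem; wing blade 36 mm wide (x), 9 mm thick (y), 30 to 56 mm from the origin along z; it does not rise or sink as it turns. At the start the wing is within 0.75 rad of square to the bar. Clockwise seen from outside (negative about z) tightens.
- wing (a point): Centre of the wing, 43 mm out along the screw. The screw turns against 0.12 N m of friction and stays where left. Facing the flat it comes up snug 0.8 to 1.55 rad from its start (the wing does not show where): torque then climbs some 0.4 N m per 0.1 rad. Stop at 0.3 to 0.6 N m; above 0.8 is forcing it. Off the flat the point may already press on the round after 0.1 rad.
- board: Green circuit board 100 x 182 mm with parts up to 17 mm high, clamped level in the cradle 88 mm above the bench, on the far side of the bar: its near edge is 85 mm from the bar's axis. Origin: its middle.
- tin: Bystander: round red tin of copper wool, 77 mm in diameter, 70 mm high; origin at the middle of its underside.
- driver: Bystander: screwdriver with blue handle, 160 mm long, lying; origin under its middle.
- toothbrush: Bystander: yellow brush, 180 mm long, lying; origin under its middle.
- tweezers: Bystander: steel tweezers, 130 mm long, lying; origin under their middle.
- spare_board: Bystander: loose green circuit board 130 x 95 mm, lying flat; origin under its middle.
- flux: Bystander: small amber jar, 36 mm in diameter, 75 mm high; origin at the middle of its underside.
- spacer: Bystander: brass spacer 14 mm in diameter, 22 mm high, standing on the cradle's base plate between bar and board; origin at the middle of its underside.

How it is judged:
On the way, in this order (a step that is already met when the one before it is completed fails the run):
1. the wing screw points squarely at the flat (angle between the z axis of collar and the z axis of bar, either way round below 0.1 rad), for 0.2 s.
2. the screw bites on the flat (contact force between collar and bar above 12 N and angle between the z axis of collar and the z axis of bar, either way round below 0.1 rad), for 0.2 s.
At the end, for the whole second after the job is handed in: The wing screw is at rest, within 0.1 rad of square to the flat, its point pressing on the flat with 12 to 24 N (tightened with about 0.2 to 0.8 N m), and it has been let go (all of step 2 and contact force between collar and bar below 24 N and angular speed of screw below 0.1 rad/s); the robot touches nothing.
It fails at once if the screw is forced: its point presses on the bar with more than 24 N (a torque of about 0.8 N m) (contact force between collar and bar above 24 N).
It fails at once if the screw is tightened (over 6 N) on the round of the bar, more than 0.3 rad off the flat (contact force between collar and bar above 6 N and angle between the z axis of collar and the z axis of bar, either way round above 0.3 rad).
It fails at once if the board in the cradle is pushed with more than 8 N (contact force between board and anything else above 8 N).
It fails at once if one of the other things on the bench is moved by more than 40 mm (distance of any of tin, driver, toothbrush, tweezers, spare_board, flux, spacer from where it was at the start of the episode above 0.04 m).
It also fails if it takes over 56 s, if anything falls off the work surface, if the arm or the gripper's body presses on something with over 40 N, if the wrist force passes 120 N, or if a joint passes its speed limit or range.

## Working session

There is one attempt and no reset: what is moved stays moved. The work goes in short steps, Python scripts to look and compute and a tool call to move; the robot and the scene stay as the last step left them, time stands still between calls to the robot, and variables do not carry over. Pictures are saved under pics/ and viewed, at most 10 in all, crops included, and the job is handed in when it is done.

Besides the shell and the picture viewer there is one more tool, called after "Emit:" as a command line: name --pt "numbers of a row" for each row, then --argument value for the rest. move_arm: Moves the arm, as the interface text tells. Its arguments: {"type":"object","properties":{"moves":{"type":"array","items":{"type":"array","items":{"type":"number"}}},"gripper":{"type":"number"}},"required":["moves"]}

```bash
mkdir -p pics
cat > h.py <<'E'
import numpy as np, cv2
from scipy.spatial.transform import Rotation as R
from station import bot
def rot(q): return R.from_quat([q[1],q[2],q[3],q[0]]).as_matrix()
def att(a):
    a=np.array(a); return a if a.shape==(3,3) else rot(a)
def proj(f,p):
    c=att(f['attitude']).T@(np.array(p)-f['eye']); return f['cx']+f['fx']*c[0]/-c[2], f['cy']-f['fy']*c[1]/-c[2]
def ray(f,u,v):
    d=att(f['attitude'])@np.array([(u-f['cx'])/f['fx'],-(v-f['cy'])/f['fy'],-1]); return np.array(f['eye']),d/np.linalg.norm(d)
def plane(f,u,v,z):
    o,d=ray(f,u,v); return o+d*(z-o[2])/d[2]
def save(n,im): cv2.imwrite('pics/'+n,cv2.cvtColor(im,cv2.COLOR_RGB2BGR))
E
python3 - <<'E'
from h import *
import pickle
s=bot.read_state(); print(s)
for n in('scene','top'):
    f=bot.grab_frame(n); pickle.dump(f,open(n+'.pkl','wb')); save(n+'0.png',f['frame']); print({k:v for k,v in f.items() if k!='frame'})
E
```

```text
{'clock': 0.0, 'joint_positions': array([-1.24492486,  0.38425756,  0.01635527,  1.37115257, -0.00629531,
        1.38818314, -0.04649993]), 'qvel': array([-0.00204534,  0.00143827,  0.00054166, -0.0022273 ,  0.00085284,
       -0.00020336, -0.00093745]), 'tau': array([ 6.96336319e-04, -6.27592707e+01,  8.44682101e-01, -3.71822798e+01,
        1.66796625e-02,  1.44224771e-02,  8.07800376e-06]), 'tcp_pos': array([0.23667722, 0.57791738, 0.23026733]), 'eef_rot': array([-1.72111550e-04,  1.93123540e-01,  9.81173963e-01, -9.60437166e-04]), 'contact_force': array([0.47027012, 0.58417114, 1.28098931]), 'ft_torque': array([ 0.00697426,  0.00470788, -0.03344121]), 'grip_force': 0.0, 'width': 0.08561806309296169}
{'fx': 448.6242500460426, 'fy': 448.6242500460426, 'cx': 316.9235069810185, 'cy': 206.47426103456328, 'eye': array([ 0.89243745, -0.5402348 ,  0.9807126 ]), 'attitude': array([0.90677944, 0.30000191, 0.09449059, 0.28075156])}
{'fx': 457.85245197160083, 'fy': 457.85245197160083, 'cx': 317.8747994319872, 'cy': 201.87633796209604, 'eye': array([ 0.36671107, -0.00213026,  1.30002449]), 'attitude': array([ 0.70955271,  0.05362613, -0.04901704, -0.70089694])}
```

View pics/scene0.png

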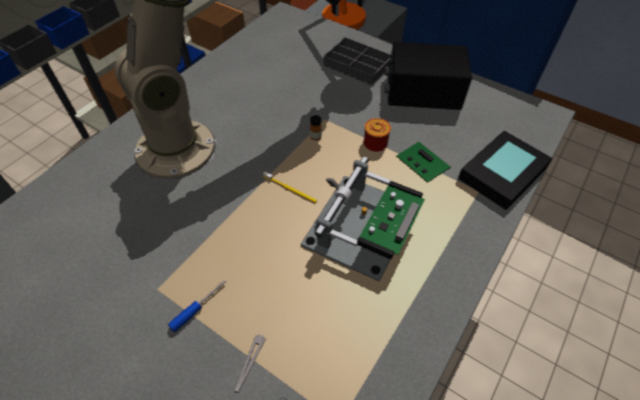

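View pics/top0.png

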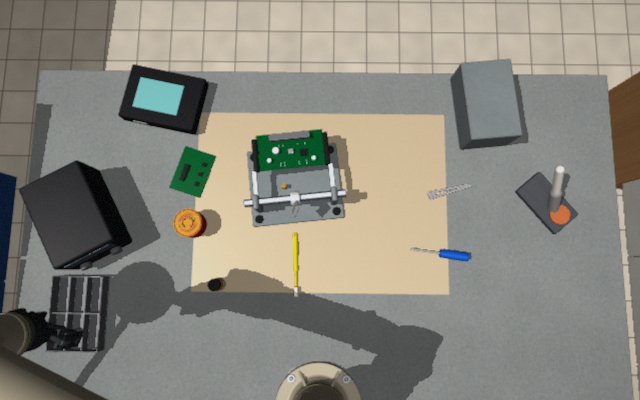

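The cradle sits near top pixel (295,200), with the bar running from (247,203) to (345,193) and the collar at about (295,198). I'll crop in on it.

Run:
```python
from h import *
import pickle
t=pickle.load(open('top.pkl','rb'));s=pickle.load(open('scene.pkl','rb'))
a=cv2.resize(t['frame'][165:235,240:355],None,fx=6.8,fy=6.8,interpolation=cv2.INTER_CUBIC)[:480]
save('c1.png',a)
for u,v in((247,203),(345,193),(295,198)): print(plane(t,u,v,.1))
for u,v in((322,231),(363,162)): print(plane(s,u,v,.1))
```

```text
[0.53701    0.19462463 0.1       ]
[ 0.56692298 -0.06489571  0.1       ]
[0.5519203  0.06764685 0.1       ]
[ 0.56987784 -0.05367239  0.1       ]
[0.53696195 0.18826965 0.1       ]
```

View pics/c1.png

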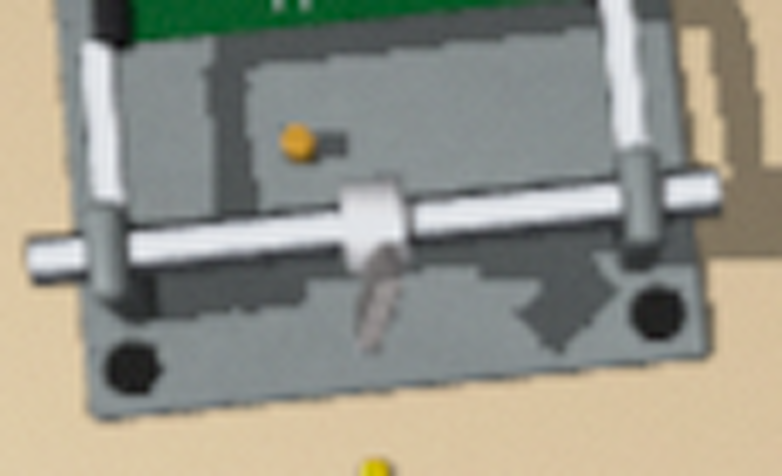

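Emit:
move_arm --pt "-290 -275 -35 0 0 -0.504" --pt "-290 -275 -35 0 0 -0.504" --pt "-290 -275 -35 0 0 -0.504" --pt "-290 -275 -35 0 0 -0.504" --pt "-290 -275 -35 0 0 -0.504" --pt "-290 -275 -35 0 0 -0.504" --pt "-290 -275 -35 0 0 -0.504" --pt "-290 -275 -35 0 0 -0.504" --pt "-290 -275 -35 0 0 -0.504" --pt "-290 -275 -35 0 0 -0.504"

```text
clock: 0.93
tcp_pos: [0.4024, 0.2096, 0.2666]
eef_rot: [0.0, -0.056, 0.998, -0.0]
contact_force: [1.4, -0.3, 1.0]
width: 0.0852
grip_force: 0.0
```

```bash
cat >> h.py <<'E'
# go(P,Rm): shift mm / rotvec in tool frame to reach pose
def go(P,Rm):
    s=bot.read_state(); T=rot(s['eef_rot'])
    return np.round(T.T@(np.array(P)-s['tcp_pos'])*1000,1), np.round(R.from_matrix(T.T@Rm).as_rotvec(),3)
def tool(yaw,lean,phi):
    # lean: tool approach axis = -(outward dir leaning `lean` towards robot); phi: turn about tool z; phi=0 -> closing along bar +y
    B=R.from_euler('z',yaw).as_matrix()@R.from_euler('y',-lean).as_matrix()
    return B@np.diag([-1,1,-1])@R.from_euler('z',phi).as_matrix()
E
python3 - <<'E'
from h import *
s=bot.read_state(); print(s['tcp_pos'],s['joint_positions'].round(3),s['clock'])
print(rot(s['eef_rot']).round(3)); print(bot.grab_frame('wrist')['hand_eye'])
print(go([.47,.06,.28],tool(.115,.6,0)))
E
```

```text
[0.40236317 0.20958441 0.26661601] [-0.77  -0.012  0.217  1.76   0.003  1.393  1.129] 0.9333
[[-0.994 -0.111  0.   ]
 [-0.111  0.994 -0.   ]
 [-0.    -0.    -1.   ]]
[[-5.56373028e-04  9.63308560e-01  2.68395808e-01  6.89348100e-02]
 [ 9.99999845e-01  5.40876283e-04  1.31679360e-04 -5.99115105e-04]
 [-1.83210719e-05  2.68395839e-01 -9.63308711e-01 -1.41073407e-01]
 [ 0.00000000e+00  0.00000000e+00  0.00000000e+00  1.00000000e+00]]
(array([ -49.7, -151.4,  -12.5]), array([-0.004, -0.598, -0.009]))
```

Emit:
move_arm --pt "-50 -151 -12 0 -0.6 0" --pt "-50 -151 -12 0 -0.6 0" --pt "-50 -151 -12 0 -0.6 0" --pt "-50 -151 -12 0 -0.6 0" --pt "-50 -151 -12 0 -0.6 0" --pt "-50 -151 -12 0 -0.6 0" --pt "-50 -151 -12 0 -0.6 0"

```text
clock: 1.57
tcp_pos: [0.4718, 0.0971, 0.2697]
eef_rot: [0.201, -0.059, 0.978, 0.023]
contact_force: [0.0, 0.3, -0.6]
width: 0.0856
grip_force: 0.0
```

Run:
```python
from h import *
import pickle
s=bot.read_state(); f=bot.grab_frame('wrist'); pickle.dump((s,f),open('w1.pkl','wb'))
print(s['tcp_pos'],s['joint_positions'].round(3),f['fx'],f['cx'],f['cy']); save('w1.png',f['frame'])
```

```text
[0.47177514 0.09705382 0.26971091] [-0.02  -0.246 -0.236  2.018 -0.027  0.958  1.441] 309.70691628693146 326.24136837783794 194.58714971875628
```

View pics/w1.png

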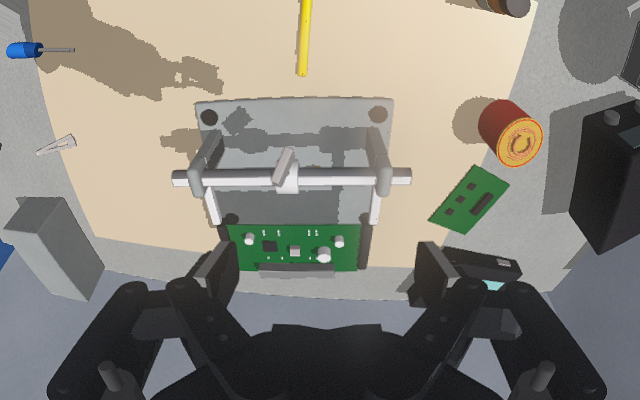

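The wrist view shows the collar at (288,178) with the wing blade running from (291,150) to (275,184), tilted in the image. Next I'll zoom in on it.

```bash
cat >> h.py <<'E'
def wcam(s,f):
    H=np.array(f['hand_eye']); T=rot(s['eef_rot']); return T@H[:3,:3], s['tcp_pos']+T@H[:3,3]
def wray(s,f,u,v):
    A,o=wcam(s,f); a=np.array([u-f['cx'],v-f['cy']]); r=np.hypot(*a); t=r/f['fx']; a=a/max(r,1e-9)*np.sin(t)
    return o,A@np.array([a[0],-a[1],-np.cos(t)])
def wproj(s,f,p):
    A,o=wcam(s,f); c=A.T@(np.array(p)-o); r=np.hypot(c[0],c[1]); t=np.arctan2(r,-c[2])*f['fx']
    return np.array([f['cx']+t*c[0]/r, f['cy']-t*c[1]/r])
E
python3 - <<'E'
from h import *
import pickle
s,f=pickle.load(open('w1.pkl','rb'))
a=cv2.resize(f['frame'][130:205,240:340],None,fx=8,fy=8,interpolation=cv2.INTER_CUBIC); save('c2.png',a)
Y=.115; C=np.array([.552,.0675,.1]); yb=np.array([-np.sin(Y),np.cos(Y),0])
for k in(-.135,0,.135): print(wproj(s,f,C+k*yb))
E
```

```text
[174.34512535 179.78893282]
[287.50600751 178.05204746]
[409.44163036 177.8767452 ]
```

View pics/c2.png

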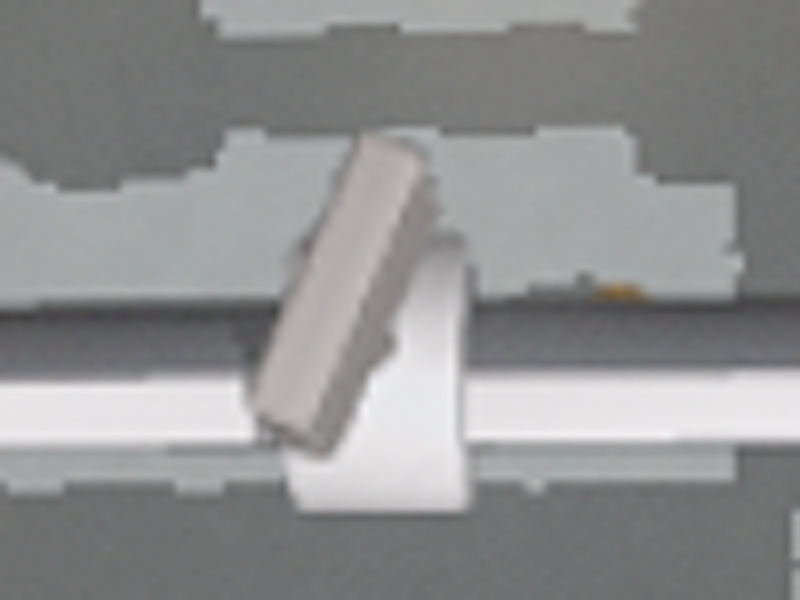

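```bash
cat >> h.py <<'E'
Y=.115; C=np.array([.552,.0675,.1]); yb=np.array([-np.sin(Y),np.cos(Y),0]); xb=np.array([np.cos(Y),np.sin(Y),0]); zb=np.array([0,0,1.])
def xz(s,f,u,v,k=0):  # ray hit with plane at k along bar, in (x,z) of cradle
    o,d=wray(s,f,u,v); t=((C+k*yb-o)@yb)/(d@yb); p=o+t*d-C; return p@xb,p@zb
def cyl(s,f,u,v,r):  # ray hit with cylinder of radius r about bar; gives lean toward robot, along-bar
    o,d=wray(s,f,u,v); o=o-C; a=np.array([o@xb,o@zb]); b=np.array([d@xb,d@zb])
    A=b@b;B=a@b;D=B*B-A*(a@a-r*r)
    t=(-B-np.sqrt(max(D,0)))/A; p=o+t*d; return np.arctan2(-(p@xb),p@zb), p@yb, D>0
def wing(s,f,c,r=.056):
    m=np.mean(c,0); L,k,_=cyl(s,f,*m,r)
    n=-np.sin(L)*xb+np.cos(L)*zb; e=-np.cos(L)*xb-np.sin(L)*zb  # e: toward robot/down
    P=[]
    for u,v in c:
        o,d=wray(s,f,u,v); P.append(o+d*((C+r*n-o)@n)/(d@n))
    P=np.array(P); D=(P[2:4].mean(0)-P[0:2].mean(0)); return L,k,np.linalg.norm(D),np.arctan2(D@yb,-(D@e)),[(x@yb,x@e) for x in P-C]
E
python3 - <<'E'
from h import *
import pickle
s,f=pickle.load(open('w1.pkl','rb'))
g=lambda x,y:(240+(x+.5)/8-.5,130+(y+.5)/8-.5)
print(wing(s,f,[g(365,132),g(425,155),g(330,455),g(255,410)]))
for x,ys in((100,(312,375,445,450)),(640,(308,368,440,446))):
    for y in ys: print(x,y,cyl(s,f,*g(x,y),.01))
A,o=wcam(s,f);print((o-C)@xb,(o-C)@yb,(o-C)@zb)
a=f['frame'].astype(int)
for u in(255,325): print([tuple(a[v,u]) for v in range(166,192)])
E
```

```text
(np.float64(0.8292729581188187), np.float64(0.001152224927241089), np.float64(0.0355748574949687), np.float64(-0.3163053108359372), [(np.float64(0.0031732908684896912), np.float64(0.018581694432176245)), (np.float64(0.010191502465151958), np.float64(0.015694237948041898)), (np.float64(-5.1209058877214163e-05), np.float64(-0.019285749747165667)), (np.float64(-0.008715635261254937), np.float64(-0.01405837819432383))])
100 312 (np.float64(2.1625986918535283), np.float64(-0.039284950401095954), np.False_)
100 375 (np.float64(0.838292384701809), np.float64(-0.03725355999298858), np.True_)
100 445 (np.float64(-0.19057155534075076), np.float64(-0.037989459356653245), np.True_)
100 450 (np.float64(-0.29786914700822703), np.float64(-0.03817872180448822), np.True_)
640 308 (np.float64(2.163353236976215), np.float64(0.03487907923191339), np.False_)
640 368 (np.float64(0.865773514405402), np.float64(0.03483966855160076), np.True_)
640 440 (np.float64(-0.17021376405646704), np.float64(0.03479796543371373), np.True_)
640 446 (np.float64(-0.29532828393431887), np.float64(0.03479460784475491), np.Tr
[... 1786 characters left out ...]
int64(204), np.int64(203), np.int64(204)), (np.int64(229), np.int64(228), np.int64(229)), (np.int64(230), np.int64(228), np.int64(230)), (np.int64(230), np.int64(229), np.int64(229)), (np.int64(231), np.int64(229), np.int64(230)), (np.int64(233), np.int64(231), np.int64(232)), (np.int64(233), np.int64(230), np.int64(232)), (np.int64(217), np.int64(215), np.int64(218)), (np.int64(161), np.int64(163), np.int64(164)), (np.int64(152), np.int64(156), np.int64(156)), (np.int64(165), np.int64(169), np.int64(169)), (np.int64(165), np.int64(168), np.int64(169)), (np.int64(167), np.int64(171), np.int64(172)), (np.int64(124), np.int64(126), np.int64(127)), (np.int64(110), np.int64(111), np.int64(112))]
```

The lean is about 0.83, the wing sits at phi of about +0.32, and the flat leans roughly 0.2–0.3 towards the robot. I'll move to a pre-grasp pose and look again from closer.

```bash
cat >> h.py <<'E'
def grasp(lean,phi,alpha,rad,back=0):
    M=tool(Y,lean,phi)@R.from_euler('y',alpha).as_matrix(); n=-np.sin(lean)*xb+np.cos(lean)*zb
    return C+rad*n+M[:,2]*(.019-back), M
E
python3 - <<'E'
from h import *
for b in(.08,0):
    P,M=grasp(.83,.3,.48,.047,b); print(P,M.round(2).tolist(),go(P,M))
E
```

```text
[0.49687944 0.05275332 0.1880925 ] [[-0.94, 0.09, 0.34], [0.16, 0.97, 0.18], [-0.31, 0.22, -0.92]] (array([ 12.9, -44.6,  80.4]), array([-0.111,  0.053,  0.266]))
[0.52398353 0.0668739  0.11416025] [[-0.94, 0.09, 0.34], [0.16, 0.97, 0.18], [-0.31, 0.22, -0.92]] (array([ 15.9, -35.3, 159.8]), array([-0.111,  0.053,  0.266]))
```

Emit:
move_arm --pt "13 -45 80 -0.11 0.05 0.27" --pt "13 -45 80 -0.11 0.05 0.27" --pt "13 -45 80 -0.11 0.05 0.27" --pt "13 -45 80 -0.11 0.05 0.27" --pt "13 -45 80 -0.11 0.05 0.27" --pt "13 -45 80 -0.11 0.05 0.27" --gripper 50

```text
clock: 2.12
tcp_pos: [0.4964, 0.0588, 0.1908]
eef_rot: [0.167, 0.059, 0.979, 0.101]
contact_force: [1.5, 0.3, 0.3]
width: 0.0427
grip_force: 0.0
```

Run:
```python
from h import *
import pickle
s=bot.read_state(); f=bot.grab_frame('wrist'); pickle.dump((s,f),open('w2.pkl','wb'))
print(s['tcp_pos'],s['joint_positions'].round(3)); print(rot(s['eef_rot']).round(2).tolist(), wproj(s,f,C))
u,v=wproj(s,f,C).astype(int); print(u,v)
x0,y0=u-80,v-70
save('w2.png',cv2.resize(f['frame'][y0:y0+120,x0:x0+160],None,fx=5,fy=5,interpolation=cv2.INTER_CUBIC))
```

```text
[0.49636794 0.05875385 0.19084837] [ 0.023 -0.108 -0.087  2.084 -0.229  0.815  1.512]
[[-0.94, 0.08, 0.34], [0.15, 0.97, 0.18], [-0.32, 0.22, -0.92]] [319.6861868  220.50384007]
319 220
```

View pics/w2.png

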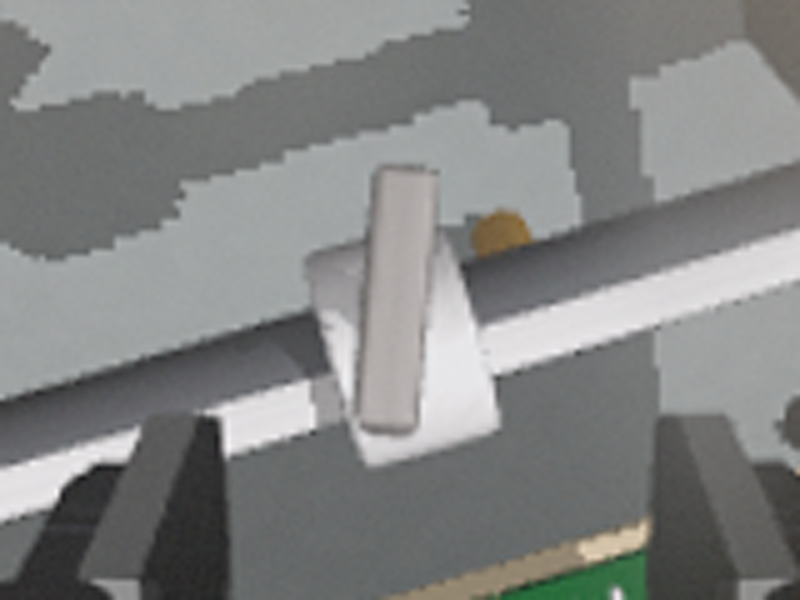

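Close view: the wing end face runs from (375–438,170) to (358–416,430) in the crop. The flat is the bright strip on the far side of the bar. I'll extract the edges and fit the bar position and flat angle from both views.

Run:
```python
from h import *
import h,pickle
from scipy.optimize import least_squares
s1,f1=pickle.load(open('w1.pkl','rb'));s2,f2=pickle.load(open('w2.pkl','rb'))
def edges(f,u,vc):
    g=f['frame'][:,u].astype(float).mean(1); b=np.where(g[vc-20:vc+20]>195)[0]+vc-20
    def sub(i,j,l): return i+(l-g[i])/(g[j]-g[i])*(j-i)
    e1=sub(b[0]-2,b[0],170) if g[b[0]-1]<170 else sub(b[0]-1,b[0],170)
    l=(230+g[b[-1]+3])/2; k=b[-1]
    while g[k+1]>l:k+=1
    e2=sub(k,k+1,l)
    # near silhouette: strongest drop from background into dark bar above e1
    w=range(int(e1)-24,int(e1)-3); d=[g[i]-g[i+1] for i in w]; k=w[int(np.argmax(d))]
    return e1,e2,k+.5,g[int(e1)-22:int(e2)+8].astype(int).tolist()
O=[]
for s,f,us in((s1,f1,(250,256,322,330)),(s2,f2,(280,350,358,366))):
    for u in us:
        # line of bar at this column
        ks=np.linspace(-.1,.1,401); p=np.array([wproj(s,f,C+k*yb+.006*zb) for k in ks]); vc=int(np.interp(u,*p[np.argsort(p[:,0])].T))
        try: e=edges(f,u,vc)
        except Exception as x: print(u,vc,x); continue
        O.append((s,f,u,e)); print(u,vc,np.round(e[:3],2),e[3])
pickle.dump(O,open('O.pkl','wb'))
def line(f,s,u,q,c):  # v at column u for line c+q parallel to bar
    ks=np.linspace(-.09,.09,61); p=np.array([wproj(s,f,c+k*yb+q) for k in ks]); o=np.argsort(p[:,0]); return np.interp(u,p[o,0],p[o,1])
def res(x,full=0):
    c=C+x[0]*xb+x[1]*zb; r=[]
    for s,f,u,e in O:
        for k,a in((0,x[2]+.576),(1,x[2]-.576)):
            r.append(line(f,s,u,.01*(-np.sin(a)*xb+np.cos(a)*zb),c)-e[k])
        A,o=wcam(s,f); o=o-c; l=np.arctan2(-(o@xb),o@zb)+np.arccos(.01/np.hypot(o@xb,o@zb))
        r.append(line(f,s,u,.01*(-np.sin(l)*xb+np.cos(l)*zb),c)-e[2])
    return np.array(r)
q=least_squares(res,[0,0,.2],x_scale=[.001,.001,.1],loss='soft_l1',diff_step=1e-3) if 0 else least_squares(res,[1e-4,1e-4,.2],x_scale=[.001,.001,.1],loss='soft_l1')
print(q.x,res(q.x).reshape(-1,3).round(2)); print(np.sqrt(np.diag(np.linalg.inv(q.jac.T@q.jac)))*.5)
h.C[:]=C+q.x[0]*xb+q.x[1]*zb; print(h.C)
g=lambda x,y:(239+(x+.5)/5-.5,150+(y+.5)/5-.5)
print(wing(s2,f2,[g(375,167),g(438,172),g(416,432),g(358,428)])[:4])
g=lambda x,y:(240+(x+.5)/8-.5,130+(y+.5)/8-.5)
print(wing(s1,f1,[g(365,132),g(425,155),g(330,455),g(255,410)])[:4])
```

```text
250 181 [176.9  184.99 167.5 ] [169, 168, 166, 169, 168, 169, 167, 168, 167, 167, 166, 167, 169, 130, 88, 74, 83, 94, 96, 99, 107, 111, 125, 158, 224, 228, 228, 229, 228, 230, 230, 197, 162, 165, 166, 169, 129, 108]
256 181 [176.89 184.94 166.5 ] [169, 168, 166, 167, 167, 168, 167, 165, 165, 164, 166, 166, 173, 125, 87, 74, 84, 95, 100, 104, 109, 112, 125, 163, 225, 228, 228, 228, 227, 229, 231, 195, 160, 163, 165, 167, 128, 109]
322 181 [176.25 184.57 166.5 ] [167, 167, 166, 165, 166, 165, 166, 165, 164, 166, 165, 167, 153, 109, 74, 85, 96, 100, 105, 112, 115, 114, 161, 203, 228, 228, 228, 230, 232, 233, 235, 171, 156, 168, 167, 169, 123, 110]
330 181 [176.26 184.33 166.5 ] [167, 166, 168, 167, 168, 168, 155, 149, 167, 166, 166, 170, 154, 111, 71, 86, 94, 99, 106, 110, 114, 114, 161, 202, 228, 230, 230, 230, 233, 232, 216, 164, 156, 168, 168, 170, 124, 109]
280 237 index 0 is out of bounds for axis 0 with size 0
350 216 [210.06 220.66 196.5 ] [163, 163, 164, 163, 164, 162, 163, 165, 137, 97, 76, 78, 85, 91, 95, 99, 101, 104, 109, 114, 114, 119, 140, 215, 221, 221, 223, 224, 222, 224
[... 335 characters left out ...]
122, 123, 122, 122, 113, 99, 96, 100, 99, 106, 108, 109, 114, 116, 118, 122, 122, 124, 125, 204, 215, 217, 218, 219, 218, 220, 222, 223, 224, 141, 115, 117, 118, 119, 119, 118]
[-0.00238689 -0.00060241 -0.00742218] [[-0.07 -0.03 -0.25]
 [-0.15 -0.04  0.65]
 [-0.08 -0.14 -0.05]
 [-0.12  0.06 -0.08]
 [ 0.19 -0.13 -0.19]
 [ 0.04 -0.15  0.4 ]
 [ 0.2  -0.04 -0.01]]
[0.00131223 0.00169113 0.02493539]
[0.54962887 0.06722611 0.09939759]
(np.float64(0.797532540964326), np.float64(-0.0001316860555473241), np.float64(0.03507588735995015), np.float64(-0.36589514248401545))
(np.float64(0.786704197804491), np.float64(0.001312322230517244), np.float64(0.03514886323949442), np.float64(-0.32387686695251017))
```

```bash
sed -i 's/^Y=.115; C=np.array(\[[^]]*\])/Y=.115; C=np.array([.5496,.0672,.0995])/' h.py
python3 - <<'E'
from h import *
for b in(.06,0):
    P,M=grasp(.79,.33,.48,.047,b); print(go(P,M))
E
```

```text
(array([-1. , -6.9, 20.8]), array([-0.001,  0.039,  0.039]))
(array([ 1.3, -6.8, 80.7]), array([-0.001,  0.039,  0.039]))
```

Emit:
move_arm --pt "-1 -7 21 0 0.04 0.04" --pt "0 -7 40 0 0.04 0.04" --pt "0 -7 60 0 0.04 0.04" --pt "1 -7 81 0 0.04 0.04" --pt "1 -7 81 0 0.04 0.04" --pt "1 -7 81 0 0.04 0.04"

```text
clock: 2.67
tcp_pos: [0.5217, 0.0663, 0.1135]
eef_rot: [0.145, 0.077, 0.981, 0.106]
contact_force: [-0.6, 0.3, 1.2]
width: 0.0425
grip_force: 0.0
```

Run:
```python
from h import *
s=bot.read_state(); print(s['tcp_pos'],s['joint_positions'].round(3),s['contact_force'])
P,M=grasp(.79,.33,.48,.047,0); print(go(P,M))
f=bot.grab_frame('wrist'); print(wproj(s,f,C))
save('w3.png',f['frame'][130:400,160:480])
```

```text
[0.52172506 0.06630303 0.11347209] [ 0.013  0.068 -0.092  2.093 -0.252  0.673  1.509] [-0.58121801  0.3381101   1.24795764]
(array([-0.7,  0.9, -1. ]), array([-0.001, -0.003, -0.003]))
[329.96122894 268.74540131]
```

View pics/w3.png

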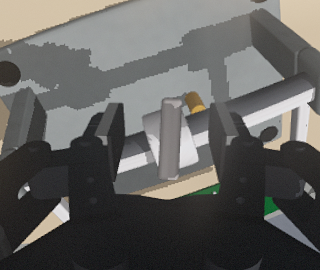

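The wing stands centred between the open fingers (crop x 172; fingers at 118 and 222), so I'll close.

Emit:
move_arm --pt "0 0 0 0 0 0" --pt "0 0 0 0 0 0" --pt "0 0 0 0 0 0" --pt "0 0 0 0 0 0" --pt "0 0 0 0 0 0" --pt "0 0 0 0 0 0" --gripper 0

```text
clock: 3.22
tcp_pos: [0.5227, 0.0669, 0.1151]
eef_rot: [0.146, 0.078, 0.98, 0.107]
contact_force: [-3.7, 6.0, 7.5]
width: 0.0082
grip_force: 59.8
```

Run:
```python
from h import *
s=bot.read_state(); print(s['tcp_pos'],s['contact_force'],s['ft_torque'],s['width'],s['grip_force'])
P0=s['tcp_pos'];T=rot(s['eef_rot'])
for th in (.1,.2,.3,.4,.5,.6,.7,.75,.8,.85):   # rotate about bar axis by +th (lean decreases)
    Q=R.from_rotvec(th*yb).as_matrix(); print(th,go(C+Q@(P0-C),Q@T))
```

```text
[0.52270586 0.06686616 0.11514714] [-3.67863333  5.98391469  7.52057786] [1.522286   0.42911488 0.60996272] 0.008197479059650164 59.76832866668701
0.1 (array([-2.3,  1. , -1.9]), array([0.029, 0.094, 0.015]))
0.2 (array([-4.7,  2. , -3.5]), array([0.058, 0.189, 0.03 ]))
0.3 (array([-7.3,  3. , -4.9]), array([0.087, 0.283, 0.045]))
0.4 (array([-10. ,   4. ,  -5.9]), array([0.116, 0.378, 0.06 ]))
0.5 (array([-12.8,   5. ,  -6.7]), array([0.145, 0.472, 0.075]))
0.6 (array([-15.7,   6. ,  -7.2]), array([0.174, 0.567, 0.091]))
0.7 (array([-18.7,   6.9,  -7.4]), array([0.203, 0.661, 0.106]))
0.75 (array([-20.2,   7.4,  -7.4]), array([0.218, 0.709, 0.113]))
0.8 (array([-21.7,   7.8,  -7.3]), array([0.232, 0.756, 0.121]))
0.85 (array([-23.1,   8.2,  -7.1]), array([0.247, 0.803, 0.128]))
```

Emit:
move_arm --pt "-2.3 1 -1.9 0.029 0.094 0.015" --pt "-4.7 2 -3.5 0.058 0.189 0.03" --pt "-7.3 3 -4.9 0.087 0.283 0.045" --pt "-10 4 -5.9 0.116 0.378 0.06" --pt "-12.8 5 -6.7 0.145 0.472 0.075" --pt "-15.7 6 -7.2 0.174 0.567 0.091" --pt "-18.7 6.9 -7.4 0.203 0.661 0.106" --pt "-20.9 7.6 -7.4 0.225 0.73 0.117" --pt "-20.9 7.6 -7.4 0.225 0.73 0.117" --pt "-20.9 7.6 -7.4 0.225 0.73 0.117"

```text
clock: 4.05
tcp_pos: [0.5401, 0.0697, 0.1303]
eef_rot: [-0.231, 0.105, 0.967, 0.028]
contact_force: [-8.0, 5.8, 17.6]
width: 0.008
grip_force: 62.2
```

Run:
```python
from h import *
s=bot.read_state(); print(s['tcp_pos'],s['contact_force'],s['ft_torque'],s['width'],s['grip_force'],s['joint_positions'].round(2))
T=rot(s['eef_rot']); a=-T[:,2]; print('tool lean',np.arctan2(-(a@xb),a@zb), 'along bar',a@yb)
```

```text
[0.54010361 0.0696803  0.13032198] [-7.97577455  5.75593052 17.64531483] [ 1.64370009  2.86132235 -0.26871105] 0.008010193173301752 62.21016526222229 [-0.06  0.63 -0.05  1.31 -0.12  1.64  1.27]
tool lean -0.44556327941868723 along bar -0.15360145374392575
```

Emit:
move_arm --pt "0 0 0 0 0 0" --pt "0 0 0 0 0 0" --pt "0 0 0 0 0 0" --pt "0 0 0 0 0 0" --pt "0 0 -30 0 0 0" --pt "0 0 -60 0 0 0" --pt "0 0 -90 0 0 0" --pt "0 0 -90 0 0 0" --gripper 50

```text
clock: 4.72
tcp_pos: [0.5831, 0.0567, 0.2129]
eef_rot: [-0.225, 0.108, 0.968, 0.027]
contact_force: [1.2, 0.4, 0.9]
width: 0.0429
grip_force: 0.0
```

Run:
```python
from h import *
s=bot.read_state(); print(s['tcp_pos'])
# view pose: tool lean .1, phi .33, 110 mm back
P,M=grasp(.0,.33,-.1,.045,.10); print(go(P,M))
```

```text
[0.58312411 0.05669239 0.21294605]
(array([44. ,  2.8,  8.2]), array([ 0.006, -0.557, -0.007]))
```

Emit:
move_arm --pt "44 3 8 0 -0.55 0" --pt "44 3 8 0 -0.55 0" --pt "44 3 8 0 -0.55 0" --pt "44 3 8 0 -0.55 0" --pt "44 3 8 0 -0.55 0" --pt "44 3 8 0 -0.55 0" --pt "44 3 8 0 -0.55 0"

```text
clock: 5.3
tcp_pos: [0.5377, 0.0702, 0.2212]
eef_rot: [0.042, 0.11, 0.993, -0.003]
contact_force: [0.3, -0.8, 0.1]
width: 0.0429
grip_force: 0.0
```

Run:
```python
from h import *
import pickle
s=bot.read_state(); f=bot.grab_frame('wrist'); pickle.dump((s,f),open('w4.pkl','wb'))
u,v=wproj(s,f,C).astype(int); print(u,v,s['tcp_pos'],s['clock'])
x0,y0=u-64,v-60; print(x0,y0)
save('w4.png',cv2.resize(f['frame'][y0:y0+96,x0:x0+128],None,fx=6,fy=6,interpolation=cv2.INTER_CUBIC))
```

```text
326 191 [0.53774051 0.07022564 0.22118491] 5.3
262 131
```

View pics/w4.png

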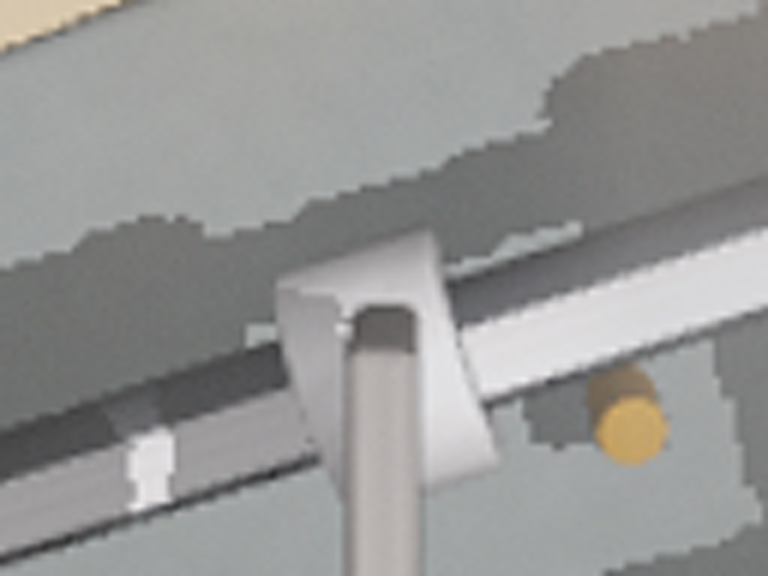

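The view shows the wing's outer face starting at (350–412,349) and running off the bottom of the crop; the flat is visible with both silhouettes on the right. I'll measure numerically.

Run:
```python
from h import *
import pickle
s,f=pickle.load(open('w4.pkl','rb')); g=f['frame'].astype(float).mean(2)
print('cols');
for u in(352,360,368): 
    vv=int(wproj(s,f,C)[1]); print(u,[int(x) for x in g[vv-36:vv+8,u]],vv-36)
for u in(322,326,329): print(u,[int(x) for x in g[180:262,u]])
for v in(192,200,210,220,228): print(v,[int(x) for x in g[v,312:340]])
```

```text
cols
352 [118, 118, 117, 117, 118, 115, 117, 116, 118, 119, 116, 116, 116, 110, 162, 166, 153, 125, 83, 96, 99, 103, 110, 111, 112, 112, 170, 204, 218, 217, 220, 221, 221, 220, 221, 222, 223, 224, 218, 157, 108, 107, 116, 116] 155
360 [123, 124, 122, 122, 121, 123, 123, 122, 121, 122, 121, 121, 123, 123, 110, 99, 102, 106, 107, 111, 115, 117, 117, 134, 212, 217, 216, 217, 219, 220, 217, 219, 220, 220, 221, 224, 184, 113, 104, 101, 100, 101, 100, 100] 155
368 [128, 127, 128, 126, 126, 126, 129, 127, 128, 127, 129, 124, 107, 111, 113, 117, 120, 121, 123, 126, 142, 188, 217, 213, 212, 215, 216, 215, 215, 216, 216, 218, 216, 202, 116, 114, 140, 141, 122, 118, 120, 116, 143, 162] 155
322 [203, 180, 133, 85, 91, 95, 95, 97, 110, 139, 167, 175, 178, 177, 179, 179, 179, 180, 179, 179, 179, 179, 180, 181, 181, 182, 182, 183, 182, 183, 183, 182, 183, 184, 183, 181, 183, 183, 182, 182, 183, 184, 182, 184, 184, 183, 184, 183, 181, 183, 183, 184, 182, 184, 176, 160, 149, 161, 163, 138, 102, 105, 104, 106, 104, 105, 103, 105, 105, 106, 105, 104, 106, 102, 105, 103, 104, 105, 103, 104, 103, 104]
32
[... 845 characters left out ...]
 172, 170, 172, 146, 147, 166, 178, 179, 179, 176, 175, 177, 181, 178, 170, 179, 202, 227, 225, 225, 225, 225, 228, 190]
200 [144, 159, 164, 164, 164, 165, 166, 143, 143, 166, 179, 180, 179, 176, 176, 179, 182, 178, 171, 178, 200, 221, 220, 220, 220, 219, 222, 220]
210 [165, 164, 166, 166, 160, 138, 141, 131, 143, 167, 183, 182, 179, 177, 177, 179, 182, 180, 173, 168, 171, 186, 183, 177, 173, 169, 164, 156]
220 [163, 163, 162, 162, 162, 161, 163, 136, 138, 166, 183, 182, 180, 179, 177, 179, 182, 179, 171, 160, 146, 162, 163, 163, 163, 163, 164, 164]
228 [161, 160, 161, 160, 161, 161, 163, 135, 137, 164, 181, 181, 180, 178, 179, 182, 183, 180, 169, 162, 164, 165, 163, 162, 160, 162, 162, 163]
```

Run:
```python
from h import *
import h,pickle
from scipy.optimize import least_squares
s,f=pickle.load(open('w4.pkl','rb')); O=pickle.load(open('O.pkl','rb'))
N=[(352,(181.0,193.9,171.8,196.3)),(360,(178.45,191.2,168.9,None)),(368,(175.65,188.4,166.4,190.6))]
C0=C.copy()
def line(f,s,u,q,c):
    ks=np.linspace(-.09,.09,61); p=np.array([wproj(s,f,c+k*yb+q) for k in ks]); o=np.argsort(p[:,0]); return np.interp(u,p[o,0],p[o,1])
def dr(a): return .01*(-np.sin(a)*xb+np.cos(a)*zb)
def res(x,OO):
    c=C0+x[0]*xb+x[1]*zb; r=[]
    for s,f,u,e in OO:
        A,o=wcam(s,f); o=o-c; m=np.arctan2(-(o@xb),o@zb); w=np.arccos(.01/np.hypot(o@xb,o@zb))
        for v,a in zip(e,(x[2]+.576,x[2]-.576,m+w,m-w)):
            if v is not None: r.append(line(f,s,u,dr(a),c)-v)
    return np.array(r)
new=[(s,f,u,e) for u,e in N]; old=[(a,b,u,e[:3]) for a,b,u,e in O]
for OO in(new,old+new):
    q=least_squares(lambda x:np.r_[res(x,OO),x[1]/.002*.5],[1e-4,1e-4,.1],x_scale=[.001,.001,.1],loss='soft_l1'); print(q.x,res(q.x,new).round(2))
    h.C[:]=C0+q.x[0]*xb+q.x[1]*zb; 
    L,k,D,ph,_=wing(s,f,[(320.7,189),(330.5,189),(330.5,235),(320.7,235)]); print(C,'lean',L,'k',k,D,'phi',-ph)
```

```text
[ 0.00019709  0.00065166 -0.0178184 ] [ 0.05 -0.19 -0.01 -0.38 -0.04 -0.11  0.25  0.13  0.07  0.12  0.09]
[0.54979579 0.06722262 0.10015166] lean 0.09638877652001887 k 0.000915905582754899 0.03427263487952493 phi 0.33557776793904603
[ 0.0007739  -0.00104938 -0.0129423 ] [-0.   -0.3   0.07 -0.47 -0.09 -0.22  0.32  0.08 -0.04  0.19 -0.  ]
[0.55036879 0.0672888  0.09845062] lean 0.09423802358044053 k 0.0006736635553796479 0.03458558920072681 phi 0.3356395789204311
```

Flat normal is at −0.015 and the screw lean is +0.095, so it needs about 0.11 more swing. I'll regrasp in line with the screw.

```bash
sed -i 's/C=np.array(\[.5496,.0672,.0995\])/C=np.array([.5500,.0680,.0998])/' h.py
python3 - <<'E'
from h import *
for b in(.05,0):
    P,M=grasp(.095,.335,0,.046,b); print(go(P,M))
E
```

```text
(array([-0.8, -1.8, 44.8]), array([-0.029, -0.007, -0.001]))
(array([-1.2, -0.3, 94.7]), array([-0.029, -0.007, -0.001]))
```

Emit:
move_arm --pt "-1 -2 30 -0.03 0 0" --pt "-1 -1 60 -0.03 0 0" --pt "-1 0 80 -0.03 0 0" --pt "-1 0 95 -0.03 0 0" --pt "-1 0 95 -0.03 0 0" --pt "-1 0 95 -0.03 0 0"

```text
clock: 5.85
tcp_pos: [0.5479, 0.0675, 0.1248]
eef_rot: [0.042, 0.111, 0.993, 0.011]
contact_force: [-0.2, 0.1, 0.1]
width: 0.0426
grip_force: 0.0
```

Emit:
move_arm --pt "0 0 0 0 0 0" --pt "0 0 0 0 0 0" --pt "0 0 0 0 0 0" --pt "0 0 0 0 0 0" --pt "0 0 0 0 0 0" --pt "0 0 0 0 0 0" --gripper 0

```text
clock: 6.35
tcp_pos: [0.5484, 0.068, 0.1272]
eef_rot: [0.045, 0.11, 0.993, 0.012]
contact_force: [-0.2, -2.0, 5.5]
width: 0.0077
grip_force: 61.2
```

```bash
cat >> h.py <<'E'
def rep():
    s=bot.read_state(); T=rot(s['eef_rot']); a=-T[:,2]; x=T[:,0]
    L=np.arctan2(-(a@xb),a@zb); e=-np.cos(L)*xb-np.sin(L)*zb
    print('t',s['clock'],'tcp',s['tcp_pos'].round(4),'lean',L.round(3),'along',(a@yb).round(3),'phi',np.arctan2(x@yb,x@e).round(3),'F',s['contact_force'].round(1),'M tool',(T.T@s['ft_torque']).round(3),'M about tcp?',(T.T@(s['ft_torque']))[2].round(3),'w',round(s['width'],4),s['joint_positions'].round(2))
    return s,T
E
python3 - <<'E'
from h import *
s,T=rep(); P0=s['tcp_pos']
for th in(.05,.1,.15): 
    Q=R.from_rotvec(th*yb).as_matrix(); print(th,go(C+Q@(P0-C),Q@T))
E
```

```text
t 6.35 tcp [0.5484 0.068  0.1272] lean 0.093 along -0.003 phi 0.336 F [-0.2 -2.   5.5] M tool [ 0.554 -0.014  0.   ] M about tcp? 0.0 w 0.0077 [-0.14  0.24 -0.05  1.8   0.02  1.01  1.15]
0.05 (array([-1.3,  0.5,  0.1]), array([0.016, 0.047, 0.   ]))
0.1 (array([-2.6,  0.9,  0.2]), array([0.033, 0.094, 0.   ]))
0.15 (array([-3.9,  1.3,  0.5]), array([0.049, 0.142, 0.   ]))
```

Emit:
move_arm --pt "-1.3 0.5 0.1 0.016 0.047 0" --pt "-2.6 0.9 0.2 0.033 0.094 0" --pt "-3.1 1.1 0.3 0.039 0.113 0" --pt "-3.1 1.1 0.3 0.039 0.113 0" --pt "-3.1 1.1 0.3 0.039 0.113 0" --pt "-3.1 1.1 0.3 0.039 0.113 0"

```text
clock: 6.85
tcp_pos: [0.5518, 0.0684, 0.1273]
eef_rot: [-0.014, 0.11, 0.994, -0.002]
contact_force: [-0.6, -2.1, 8.6]
width: 0.008
grip_force: 61.7
```

Run:
```python
from h import *
rep()
```

```text
t 6.85 tcp [0.5518 0.0684 0.1273] lean -0.027 along -0.003 phi 0.336 F [-0.6 -2.1  8.6] M tool [0.675 0.18  0.049] M about tcp? 0.049 w 0.008 [-0.14  0.33 -0.04  1.68  0.01  1.16  1.16]
```

Emit:
move_arm --pt "0 0 0 0 0 0.08" --pt "0 0 0 0 0 0.16" --pt "0 0 0 0 0 0.24" --pt "0 0 0 0 0 0.32" --pt "0 0 0 0 0 0.4" --pt "0 0 0 0 0 0.48" --pt "0 0 0 0 0 0.56" --pt "0 0 0 0 0 0.6" --pt "0 0 0 0 0 0.6"

```text
clock: 7.6
tcp_pos: [0.552, 0.0687, 0.1274]
eef_rot: [-0.012, 0.4, 0.916, -0.005]
contact_force: [0.3, -1.5, 6.7]
width: 0.0079
grip_force: 61.4
```

Run:
```python
from h import *
s,T=rep(); f=bot.grab_frame('wrist'); u,v=wproj(s,f,C).astype(int); x0,y0=u-80,v-65; print(x0,y0)
import pickle; pickle.dump((s,f),open('w5.pkl','wb'))
save('w5.png',cv2.resize(f['frame'][y0:y0+120,x0:x0+160],None,fx=5,fy=5,interpolation=cv2.INTER_CUBIC))
```

```text
t 7.6 tcp [0.552  0.0687 0.1274] lean -0.026 along -0.003 phi 0.938 F [ 0.3 -1.5  6.7] M tool [ 0.421 -0.424  0.028] M about tcp? 0.028 w 0.0079 [-0.22  0.33  0.05  1.68 -0.02  1.16  0.59]
245 163
```

View pics/w5.png

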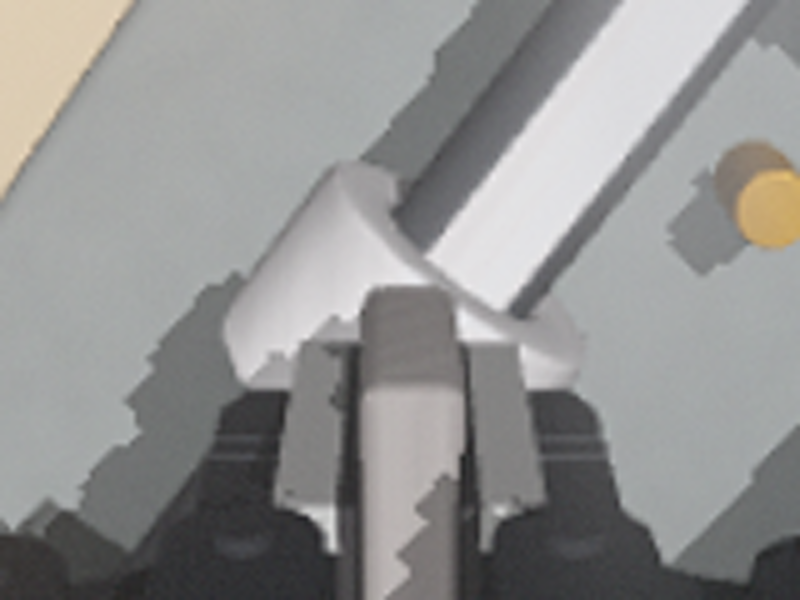

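The wing is held cleanly, with its near outer edge at crop (413,387) and the collar clear of the fingers. A quick numeric check of the screw lean from that edge, then keep turning.

Run:
```python
from h import *
import pickle
from scipy.optimize import brentq
for n,ph,uv in(('w4.pkl',.336,(325.7,189.2)),('w5.pkl',.938,(327.7,240.4))):
    s,f=pickle.load(open(n,'rb'))
    for L in(-.1,0,.1):
        n_=-np.sin(L)*xb+np.cos(L)*zb; e=-np.cos(L)*xb-np.sin(L)*zb; W=np.cos(ph)*e+np.sin(ph)*yb
        print(n,L,wproj(s,f,C+.056*n_+.018*W).round(1),uv)
```

```text
w4.pkl -0.1 [330.8 203.2] (325.7, 189.2)
w4.pkl 0 [328.1 195.2] (325.7, 189.2)
w4.pkl 0.1 [325.4 187.2] (325.7, 189.2)
w5.pkl -0.1 [334.4 244.9] (327.7, 240.4)
w5.pkl 0 [323.  236.4] (327.7, 240.4)
w5.pkl 0.1 [311.8 227.4] (327.7, 240.4)
```

Emit:
move_arm --pt "0 0 0 0 0 0.05" --pt "0 0 0 0 0 0.1" --pt "0 0 0 0 0 0.14"

```text
clock: 7.9
tcp_pos: [0.552, 0.0687, 0.1274]
eef_rot: [-0.012, 0.463, 0.886, -0.006]
contact_force: [1.3, -0.9, 7.5]
width: 0.0081
grip_force: 61.4
```

```bash
python3 -c "
from h import *
rep()"
```

```text
t 7.9 tcp [0.552  0.0687 0.1274] lean -0.026 along -0.003 phi 1.078 F [ 1.3 -0.9  7.5] M tool [ 0.229 -0.426 -0.121] M about tcp? -0.121 w 0.0081 [-0.23  0.33  0.07  1.68 -0.03  1.16  0.45]
```

Screw lean is about −0.04 against the flat's −0.015, so it is square. The running torque is −0.12, which is just friction. I'll continue in steps of at most 0.1 rad.

Emit:
move_arm --pt "0 0 0 0 0 0.04" --pt "0 0 0 0 0 0.08" --pt "0 0 0 0 0 0.1"

```text
clock: 8.15
tcp_pos: [0.5521, 0.0687, 0.1274]
eef_rot: [-0.011, 0.506, 0.862, -0.007]
contact_force: [0.5, -0.5, 7.3]
width: 0.0082
grip_force: 61.5
```

```bash
python3 -c "
from h import *
rep()"
```

```text
t 8.15 tcp [0.5521 0.0687 0.1274] lean -0.026 along -0.003 phi 1.177 F [ 0.5 -0.5  7.3] M tool [ 0.183 -0.503 -0.146] M about tcp? -0.146 w 0.0082 [-0.25  0.33  0.08  1.68 -0.03  1.16  0.36]
```

Emit:
move_arm --pt "0 0 0 0 0 0.04" --pt "0 0 0 0 0 0.07" --pt "0 0 0 0 0 0.08"

```text
clock: 8.4
tcp_pos: [0.5521, 0.0687, 0.1274]
eef_rot: [-0.011, 0.54, 0.841, -0.007]
contact_force: [1.0, -1.3, 7.8]
width: 0.0081
grip_force: 61.5
```

```bash
python3 -c "
from h import *
rep()"
```

```text
t 8.4 tcp [0.5521 0.0687 0.1274] lean -0.026 along -0.003 phi 1.257 F [ 1.  -1.3  7.8] M tool [ 0.116 -0.468 -0.195] M about tcp? -0.195 w 0.0081 [-0.26  0.33  0.1   1.68 -0.04  1.16  0.28]
```

Emit:
move_arm --pt "0 0 0 0 0 0.025" --pt "0 0 0 0 0 0.05" --pt "0 0 0 0 0 0.05"

```text
clock: 8.65
tcp_pos: [0.5521, 0.0688, 0.1275]
eef_rot: [-0.011, 0.561, 0.828, -0.007]
contact_force: [0.8, -0.6, 8.1]
width: 0.0084
grip_force: 61.5
```

```bash
python3 -c "
from h import *
rep()"
```

```text
t 8.65 tcp [0.5521 0.0688 0.1275] lean -0.026 along -0.003 phi 1.306 F [ 0.8 -0.6  8.1] M tool [ 0.089 -0.549 -0.14 ] M about tcp? -0.14 w 0.0084 [-0.26  0.33  0.1   1.69 -0.04  1.16  0.23]
```

Noise only; not biting yet.

Emit:
move_arm --pt "0 0 0 0 0 0.04" --pt "0 0 0 0 0 0.07" --pt "0 0 0 0 0 0.08"

```text
clock: 8.9
tcp_pos: [0.5522, 0.0688, 0.1275]
eef_rot: [-0.01, 0.594, 0.805, -0.008]
contact_force: [1.3, -1.7, 7.9]
width: 0.0082
grip_force: 61.6
```

```bash
python3 -c "
from h import *
rep()"
```

```text
t 8.9 tcp [0.5522 0.0688 0.1275] lean -0.026 along -0.003 phi 1.386 F [ 1.3 -1.7  7.9] M tool [ 0.023 -0.6   -0.303] M about tcp? -0.303 w 0.0082 [-0.27  0.33  0.12  1.69 -0.05  1.16  0.16]
```

Emit:
move_arm --pt "0 0 0 0 0 0.015" --pt "0 0 0 0 0 0.03" --pt "0 0 0 0 0 0.03"

```text
clock: 9.15
tcp_pos: [0.5522, 0.0688, 0.1275]
eef_rot: [-0.01, 0.605, 0.796, -0.008]
contact_force: [1.8, -1.2, 7.6]
width: 0.0075
grip_force: 61.6
```

```bash
python3 -c "
from h import *
rep()"
```

```text
t 9.15 tcp [0.5522 0.0688 0.1275] lean -0.026 along -0.003 phi 1.415 F [ 1.8 -1.2  7.6] M tool [-0.045 -0.568 -0.302] M about tcp? -0.302 w 0.0075 [-0.28  0.33  0.12  1.69 -0.05  1.16  0.13]
```

Emit:
move_arm --pt "0 0 0 0 0 0.015" --pt "0 0 0 0 0 0.03" --pt "0 0 0 0 0 0.03"

```text
clock: 9.4
tcp_pos: [0.5523, 0.0688, 0.1275]
eef_rot: [-0.01, 0.617, 0.787, -0.008]
contact_force: [0.7, -1.5, 8.0]
width: 0.0084
grip_force: 61.7
```

```bash
python3 -c "
from h import *
rep()"
```

```text
t 9.4 tcp [0.5523 0.0688 0.1275] lean -0.025 along -0.003 phi 1.445 F [ 0.7 -1.5  8. ] M tool [-0.094 -0.661 -0.509] M about tcp? -0.509 w 0.0084 [-0.28  0.33  0.12  1.69 -0.05  1.16  0.1 ]
```

Emit:
move_arm --pt "0 0 0 0 0 0"

```text
clock: 9.48
tcp_pos: [0.5523, 0.0688, 0.1275]
eef_rot: [-0.01, 0.617, 0.787, -0.008]
contact_force: [1.3, -1.5, 7.6]
width: 0.0082
grip_force: 61.7
```

Run:
```python
from h import *
m=[]
for i in range(6):
    bot.grab_frame('wrist'); s=bot.read_state(); m.append((rot(s['eef_rot']).T@s['ft_torque'])[2])
print(np.round(m,3),np.mean(m))
```

```text
[-0.472 -0.457 -0.441 -0.455 -0.466 -0.454] -0.45767854237335187
```

Emit:
move_arm --pt "0 0 0 0 0 0.012" --pt "0 0 0 0 0 0.024" --pt "0 0 0 0 0 0.024" --pt "0 0 0 0 0 0.024"

```text
clock: 10.12
tcp_pos: [0.5523, 0.0689, 0.1275]
eef_rot: [-0.01, 0.626, 0.78, -0.008]
contact_force: [1.8, -1.5, 8.4]
width: 0.0082
grip_force: 61.8
```

Run:
```python
from h import *
m=[]
for i in range(6):
    bot.grab_frame('wrist'); s=bot.read_state(); m.append((rot(s['eef_rot']).T@s['ft_torque'])[2])
print(np.round(m,3),np.mean(m))
rep()
```

```text
[-0.558 -0.53  -0.549 -0.545 -0.57  -0.54 ] -0.5487654460322999
t 10.4167 tcp [0.5524 0.0688 0.1275] lean -0.025 along -0.003 phi 1.468 F [ 1.4 -1.8  6.9] M tool [-0.154 -0.609 -0.54 ] M about tcp? -0.54 w 0.0081 [-0.28  0.33  0.13  1.69 -0.05  1.16  0.08]
```

Torque is 0.55 N m and rising at the expected rate, so it is snug. I'll release and back off.

Emit:
move_arm --pt "0 0 0 0 0 0" --pt "0 0 0 0 0 0" --pt "0 0 0 0 0 0" --pt "0 0 0 0 0 0" --pt "0 0 -30 0 0 0" --pt "0 0 -60 0 0 0" --pt "0 0 -90 0 0 0" --pt "0 0 -110 0 0 0" --pt "0 0 -110 0 0 0" --pt "0 0 -110 0 0 0" --gripper 45

```text
clock: 11.25
tcp_pos: [0.5547, 0.0688, 0.2368]
eef_rot: [-0.011, 0.626, 0.779, -0.008]
contact_force: [0.1, 0.1, -0.2]
width: 0.0382
grip_force: 0.0
```

Run:
```python
from h import *
s,T=rep(); f=bot.grab_frame('wrist'); u,v=wproj(s,f,C).astype(int); x0,y0=u-80,v-60; print(x0,y0,u,v)
import pickle; pickle.dump((s,f),open('w6.pkl','wb'))
save('w6.png',cv2.resize(f['frame'][y0:y0+120,x0:x0+160],None,fx=5,fy=5,interpolation=cv2.INTER_CUBIC))
```

```text
t 11.25 tcp [0.5547 0.0688 0.2368] lean -0.027 along -0.004 phi 1.469 F [ 0.1  0.1 -0.2] M tool [-0.043 -0.032 -0.013] M about tcp? -0.013 w 0.0382 [-0.29  0.26  0.14  1.53 -0.04  1.39  0.07]
246 124 326 184
```

View pics/w6.png

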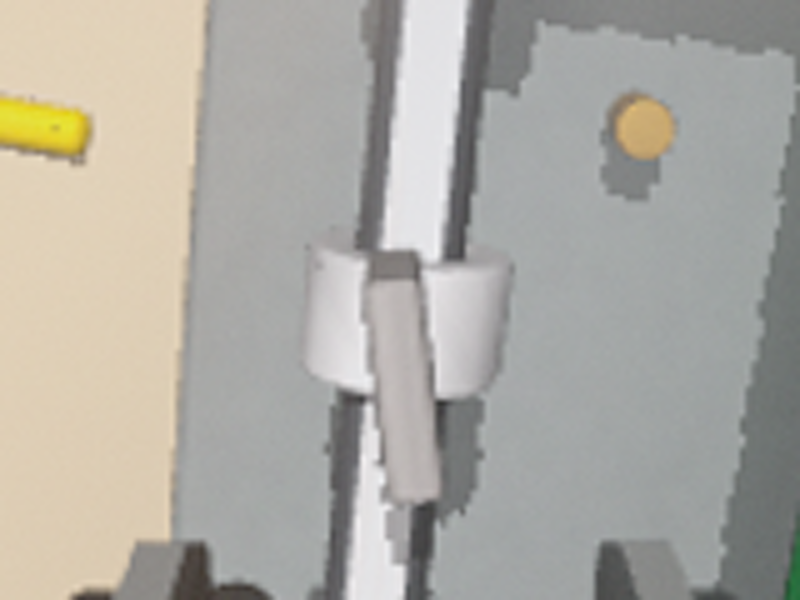

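Run:
```python
from h import *
import pickle
s,f=pickle.load(open('w6.pkl','rb'))
g=lambda x,y:(246+(x+.5)/5-.5,124+(y+.5)/5-.5)
L,k,D,ph,P=wing(s,f,[g(368,288),g(420,282),g(440,497),g(390,502)]); print('lean',L,'k',k,D,'phi',-ph)
a=f['frame'].astype(float).mean(2)
for v in(184,190,196,202,208,214,220): print(v,a[v,314:340].astype(int).tolist())
for L in(-.04,0):print(wproj(s,f,C+.056*(-np.sin(L)*xb+np.cos(L)*zb)))
```

```text
lean -0.030791838348360082 k 0.00029322888588162633 0.0338102970945627 phi 1.37592253232522
184 [212, 217, 222, 226, 177, 165, 179, 191, 190, 188, 184, 182, 182, 182, 175, 162, 156, 189, 225, 219, 220, 216, 212, 209, 207, 203]
190 [219, 219, 221, 225, 231, 187, 159, 182, 191, 190, 187, 182, 181, 181, 185, 171, 134, 170, 227, 217, 214, 210, 207, 203, 202, 197]
196 [223, 226, 227, 228, 231, 182, 152, 177, 188, 188, 188, 184, 182, 182, 182, 178, 168, 146, 142, 219, 214, 210, 205, 198, 193, 189]
202 [106, 112, 131, 157, 174, 192, 175, 146, 178, 190, 189, 186, 183, 180, 181, 184, 176, 152, 130, 196, 203, 198, 192, 186, 183, 173]
208 [100, 95, 103, 108, 158, 217, 203, 148, 168, 181, 187, 187, 186, 181, 180, 181, 180, 175, 157, 84, 80, 106, 119, 116, 117, 116]
214 [96, 101, 105, 116, 208, 223, 228, 215, 129, 168, 184, 187, 185, 184, 180, 180, 183, 179, 165, 134, 113, 115, 119, 118, 119, 118]
220 [95, 101, 117, 156, 225, 226, 227, 230, 231, 166, 170, 180, 187, 186, 182, 180, 180, 181, 177, 166, 120, 108, 117, 117, 116, 115]
[327.14446443 202.4872515 ]
[324.1725924  202.19266518]
```

The lean is good at −0.03, but the wing stands at phi 1.376 while the tool was at 1.469, so it may have sprung back on release. I'll regrip at the wing's angle and feel the torque.

Run:
```python
from h import *
P,M=grasp(-.03,1.376,0,.046,0); print(go(P,M))
```

```text
(array([ -0.7,  -0. , 108.6]), array([ 0.001, -0.003, -0.093]))
```

Emit:
move_arm --pt "0 0 30 0 0 -0.093" --pt "0 0 60 0 0 -0.093" --pt "0 0 90 0 0 -0.093" --pt "0 0 109 0 0 -0.093" --pt "0 0 109 0 0 -0.093" --pt "0 0 109 0 0 -0.093"

```text
clock: 11.8
tcp_pos: [0.5493, 0.0685, 0.125]
eef_rot: [-0.013, 0.589, 0.808, -0.01]
contact_force: [-0.1, -0.8, 0.6]
width: 0.0385
grip_force: 0.0
```

Emit:
move_arm --pt "0 0 0 0 0 0" --pt "0 0 0 0 0 0" --pt "0 0 0 0 0 0" --pt "0 0 0 0 0 0" --pt "0 0 0 0 0 0" --pt "0 0 0 0 0 0" --gripper 0

```text
clock: 12.3
tcp_pos: [0.552, 0.0689, 0.1285]
eef_rot: [-0.011, 0.589, 0.808, -0.008]
contact_force: [1.1, -0.7, 7.1]
width: 0.0075
grip_force: 59.3
```

```bash
cat >> h.py <<'E'
def tq(n=5):
    m=[]
    for i in range(n):
        bot.grab_frame('wrist'); s=bot.read_state(); m.append((rot(s['eef_rot']).T@s['ft_torque'])[2])
    print('torque',np.mean(m).round(3)); rep()
E
python3 -c "
from h import *
tq()"
```

```text
torque -0.22
t 12.55 tcp [0.5519 0.0689 0.1285] lean -0.026 along -0.004 phi 1.376 F [ 0.  -0.5  6. ] M tool [ 0.081 -0.04  -0.231] M about tcp? -0.231 w 0.0082 [-0.27  0.33  0.12  1.68 -0.05  1.16  0.17]
```

Emit:
move_arm --pt "0 0 0 0 0 0.02" --pt "0 0 0 0 0 0.02" --pt "0 0 0 0 0 0.02"

```text
clock: 12.8
tcp_pos: [0.552, 0.0689, 0.1285]
eef_rot: [-0.011, 0.597, 0.802, -0.008]
contact_force: [0.6, -0.1, 5.1]
width: 0.0085
grip_force: 59.5
```

```bash
python3 -c "
from h import *
tq()"
```

```text
torque -0.241
t 13.05 tcp [0.552  0.0689 0.1285] lean -0.026 along -0.004 phi 1.396 F [ 0.1 -1.3  6.6] M tool [ 0.063 -0.073 -0.286] M about tcp? -0.286 w 0.0078 [-0.28  0.33  0.12  1.68 -0.05  1.16  0.15]
```

Emit:
move_arm --pt "0 0 0 0 0 0.03" --pt "0 0 0 0 0 0.05" --pt "0 0 0 0 0 0.05"

```text
clock: 13.3
tcp_pos: [0.5521, 0.069, 0.1285]
eef_rot: [-0.01, 0.618, 0.786, -0.008]
contact_force: [0.3, 0.1, 6.8]
width: 0.0084
grip_force: 59.7
```

Run:
```python
from h import *
import pickle
tq(); s=bot.read_state(); f=bot.grab_frame('wrist'); pickle.dump((s,f),open('w7.pkl','wb'))
for n in('w5.pkl','w7.pkl'):
    a=pickle.load(open(n,'rb'))[1]['frame'].astype(float).mean(2); print(n)
    for v in range(244,284,6): print(v,a[v,308:348].astype(int).tolist())
```

```text
torque -0.398
t 13.55 tcp [0.5521 0.069  0.1285] lean -0.026 along -0.004 phi 1.445 F [ 0.7 -0.3  6.3] M tool [ 0.026 -0.102 -0.371] M about tcp? -0.371 w 0.008 [-0.28  0.33  0.13  1.68 -0.05  1.16  0.1 ]
w5.pkl
244 [129, 130, 128, 119, 89, 75, 57, 50, 74, 131, 154, 166, 174, 180, 182, 181, 183, 181, 181, 180, 178, 177, 176, 177, 179, 180, 177, 169, 166, 149, 71, 95, 123, 131, 129, 131, 131, 130, 131, 131]
250 [128, 129, 128, 131, 135, 88, 51, 50, 75, 129, 153, 164, 172, 180, 182, 181, 182, 181, 180, 178, 176, 176, 179, 177, 181, 181, 177, 169, 164, 147, 69, 59, 120, 133, 130, 129, 132, 129, 130, 131]
256 [128, 129, 128, 130, 115, 75, 48, 49, 55, 101, 149, 164, 171, 179, 181, 180, 183, 180, 179, 178, 177, 177, 179, 180, 181, 183, 177, 173, 138, 48, 53, 50, 90, 117, 130, 130, 129, 130, 130, 130]
262 [127, 127, 127, 129, 80, 54, 51, 49, 56, 97, 144, 164, 170, 179, 182, 180, 182, 182, 180, 179, 180, 156, 131, 120, 122, 122, 115, 112, 86, 47, 52, 51, 63, 113, 130, 125, 127, 127, 129, 114]
268 [88, 155, 203, 205, 122, 68, 78, 70, 58, 92, 145, 161, 171, 178, 180, 180, 180, 181, 180, 179, 1
[... 1110 characters left out ...]
0, 189, 189, 189, 188, 188, 185, 182, 182, 180, 182, 183, 184, 182, 173, 164, 115, 81, 63, 58, 57, 55, 70, 121, 137, 134, 134, 133, 133, 135]
268 [92, 161, 208, 209, 129, 78, 82, 76, 71, 143, 179, 188, 189, 188, 189, 188, 185, 182, 182, 179, 181, 182, 182, 181, 173, 156, 152, 105, 63, 71, 84, 83, 77, 183, 206, 192, 75, 58, 59, 59]
274 [59, 55, 48, 59, 70, 78, 83, 77, 64, 137, 175, 187, 190, 187, 188, 187, 185, 183, 181, 181, 182, 181, 182, 180, 176, 162, 159, 106, 61, 69, 81, 80, 72, 66, 54, 53, 59, 57, 59, 57]
280 [52, 48, 52, 53, 69, 76, 82, 74, 59, 135, 169, 185, 188, 188, 188, 186, 185, 182, 181, 180, 181, 182, 181, 180, 174, 164, 158, 101, 54, 68, 83, 79, 73, 55, 47, 47, 52, 57, 57, 58]
```

The frame under load shows the wing lagging the tool by about 0.06 rad from pad compliance. That puts the wing at about 1.385, so it had held after release rather than sprung back. I'll bring the torque back to about 0.55, unwind the tool before opening, and recheck.

Emit:
move_arm --pt "0 0 0 0 0 0.012" --pt "0 0 0 0 0 0.025" --pt "0 0 0 0 0 0.025"

```text
clock: 13.85
tcp_pos: [0.5522, 0.069, 0.1285]
eef_rot: [-0.01, 0.627, 0.779, -0.008]
contact_force: [0.6, 0.1, 6.2]
width: 0.0084
grip_force: 60.0
```

```bash
python3 -c "
from h import *
tq()"
```

```text
torque -0.518
t 14.1 tcp [0.5522 0.069  0.1285] lean -0.026 along -0.004 phi 1.47 F [ 0.6 -0.2  6.1] M tool [ 0.023 -0.13  -0.526] M about tcp? -0.526 w 0.008 [-0.29  0.33  0.13  1.68 -0.05  1.16  0.08]
```

Emit:
move_arm --pt "0 0 0 0 0 0.01" --pt "0 0 0 0 0 0.01" --pt "0 0 0 0 0 -0.02" --pt "0 0 0 0 0 -0.04" --pt "0 0 0 0 0 -0.04"

```text
clock: 14.52
tcp_pos: [0.5521, 0.069, 0.1285]
eef_rot: [-0.011, 0.611, 0.792, -0.008]
contact_force: [0.1, -0.4, 7.3]
width: 0.0083
grip_force: 59.4
```

```bash
python3 -c "
from h import *
tq()"
```

```text
torque -0.255
t 14.7667 tcp [0.5521 0.069  0.1285] lean -0.026 along -0.004 phi 1.431 F [-0.3  0.7  7.1] M tool [ 0.008 -0.045 -0.26 ] M about tcp? -0.26 w 0.0082 [-0.28  0.33  0.13  1.68 -0.05  1.16  0.12]
```

Unloading at about 6 N m/rad means only the pads relax and the wing stays put. I'll unwind the rest, open and back off.

Emit:
move_arm --pt "0 0 0 0 0 -0.02" --pt "0 0 0 0 0 -0.035" --pt "0 0 0 0 0 -0.035"

```text
clock: 15.02
tcp_pos: [0.552, 0.0689, 0.1285]
eef_rot: [-0.011, 0.597, 0.802, -0.008]
contact_force: [-0.8, -0.4, 7.7]
width: 0.0079
grip_force: 59.4
```

```bash
python3 -c "
from h import *
tq()"
```

```text
torque -0.098
t 15.2667 tcp [0.552  0.0689 0.1285] lean -0.026 along -0.004 phi 1.396 F [-1.  -1.1  6.1] M tool [ 0.096 -0.012 -0.1  ] M about tcp? -0.1 w 0.008 [-0.28  0.33  0.12  1.68 -0.05  1.16  0.15]
```

Emit:
move_arm --pt "0 0 0 0 0 0" --pt "0 0 0 0 0 0" --pt "0 0 0 0 0 0" --pt "0 0 0 0 0 0" --pt "0 0 -30 0 0 0" --pt "0 0 -60 0 0 0" --pt "0 0 -90 0 0 0" --pt "0 0 -109 0 0 0" --pt "0 0 -109 0 0 0" --pt "0 0 -109 0 0 0" --gripper 45

```text
clock: 16.1
tcp_pos: [0.5547, 0.0688, 0.2368]
eef_rot: [-0.011, 0.598, 0.802, -0.008]
contact_force: [0.1, 0.5, -1.0]
width: 0.0385
grip_force: 0.0
```

Run:
```python
from h import *
import pickle
rep(); s=bot.read_state(); f=bot.grab_frame('wrist'); pickle.dump((s,f),open('w8.pkl','wb'))
def ang(n):
    s,f=pickle.load(open(n,'rb')); a=f['frame'].astype(float); w=[]
    c=wproj(s,f,C+.056*zb)
    m=(np.abs(a[...,0]-a[...,2]-(4))<60); g=a.mean(2)
    X=[]
    for v in range(int(c[1])-16,int(c[1])+18):
        r=g[v,int(c[0])-14:int(c[0])+15]; sd=np.array([x for x in range(2,len(r)-2) if np.ptp(r[x-1:x+2])<9 and 174<r[x]<193])
        sd=sd[np.abs(sd-14)<9]
        if len(sd)>3: X.append((v,np.median(sd)+int(c[0])-14))
    X=np.array(X); p=np.polyfit(X[:,0],X[:,1],1); T=rot(s['eef_rot']); 
    print(n,'tilt in image',p[0],'centre',np.polyval(p,c[1]),c)
ang('w6.pkl'); ang('w8.pkl')
```

```text
t 16.1 tcp [0.5547 0.0688 0.2368] lean -0.027 along -0.004 phi 1.396 F [ 0.1  0.5 -1. ] M tool [-0.084 -0.04  -0.022] M about tcp? -0.022 w 0.0385 [-0.28  0.26  0.13  1.53 -0.04  1.39  0.14]
w6.pkl tilt in image 0.11909854851031433 centre 326.2428086335737 [324.1725924  202.19266518]
w8.pkl tilt in image 0.03445378151260584 centre 325.8238836526037 [324.13359538 201.93711089]
```

```bash
python3 -c "
from station import bot
print(bot.close_job())"
```

```text
the job is handed in; nothing more can be done
None
```

The collar is swung square to the flat (within about 0.03 rad), the wing screw is snugged clockwise to about 0.55 N m and released, and the job is handed in; the interface returned no verdict.

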